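# Flip the tip box and the sharps bin shut

## Task

Close up the bench: flip shut the orange lid of the green pipette-tip box and the round yellow flap of the sharps bin, pushing each one over with the fingers and pressing it gently until it lies fully down. Either may come first. Do not grip or pick up anything; leave both containers standing where they are, and do not disturb the other things on the bench.

Things in the scene. Friction and masses are not known exactly. Their poses are not given: they have to be found in the camera images.
- tipbox: Open pipette-tip box, loose, about 0.4 kg: green base 88 (x) x 125 (y) x 60 mm high full of yellow tips, with a hinged orange lid. Origin: centre of its underside; z up; the hinge runs along the box's own y axis at the far (+x) top edge of the base, 44 mm from the origin. The box slides if pushed hard.
- tipbox_hinge (a point): Middle of the hinge line of the orange lid, 60 mm above the bench; it has the axes of the tip box's base (y along the hinge, the mouth of the box lies to -x of it).
- tipbox_lid (a joint): Angle of the orange lid, rad: 0 = fully shut (level on the base, its top 85 mm above the bench), 1.57 = upright, 1.95 = leaning back, its stop. Starts between 1.5 and 1.9. Stiff hinge: the lid stays where it is left and never falls shut by itself; less than 1 N at its free edge moves it.
- tipbox_edge (a point): Middle of the free edge of the orange lid, on its outer face. The lid is a hollow shell 125 mm wide, 88 mm from hinge to free edge, 25 mm deep: its flat outer face lies 25 mm off the hinge line (on the far side when open, on top when shut).
- bin: Sharps bin, loose, about 0.65 kg: yellow tub with a red rim, 130 (x) x 140 (y) mm over the rim, 125 mm high, and a round yellow flap on a hinge. Origin: centre of its underside; z up; the hinge runs along the bin's own y axis at the far (+x) side of the rim, 60 mm from the origin. It slides or tips if pushed hard.
- bin_hinge (a point): Middle of the hinge line of the yellow flap, 125 mm above the bench; it has the axes of the bin (y along the hinge, the mouth lies to -x of it).
- bin_lid (a joint): Angle of the yellow flap, rad: 0 = fully shut (flat on the red rim, its top 131 mm above the bench), 1.57 = upright, 1.95 = leaning back, its stop. Starts between 1.5 and 1.9. Stiff hinge: the flap stays where it is left; less than 1.5 N at its free edge moves it.
- bin_edge (a point): Tip of the small tab at the free end of the yellow flap, on its outer face, 124 mm from the hinge. The flap is a disc 112 mm across and 6 mm thick; its outer face lies 6 mm off the hinge line (on the far side when open, on top when shut).
- sparebox: Bystander: spare tip box with blue base and grey lid, already shut, 88 x 125 x 85 mm high; leave it alone. Origin: centre of its underside.
- sparebox_lid (a joint): Angle of the grey lid of the spare box, rad; 0 = shut, and so it must stay.
- bottle: Bystander: amber bottle with blue cap, 56 mm across, 110 mm high; origin at the centre of its underside.
- beaker: Bystander: open white beaker, 66 mm across, 85 mm high; origin at the centre of its underside.
- tuberack: Bystander: blue rack of microtubes, 190 x 70 x 45 mm; origin at the centre of its underside, x along its length.
- pipette: Bystander: white pipette lying on the bench, about 250 mm long and 26 mm high; origin on its underside near the middle, x along its length.
- timer: Bystander: flat white lab timer, 55 x 70 x 20 mm; origin at the centre of its underside.
Mind the look-alikes: they are no part of the job. Leave any pink or purple look-alike of the tipbox alone.

How it is judged:
At the end, for the whole second after the job is handed in: Orange lid and yellow flap both within 0.06 rad of fully shut; tip box and bin upright (within 0.1 rad), at rest and within 50 mm of where they started; the spare box still shut, and all bystanders within 30 mm of where they started (value of joint each of tipbox_lid, bin_lid below 0.06 rad and value of joint sparebox_lid below 0.1 rad and distance of each of tipbox, bin from where it was at the start of the episode below 0.05 m and angle between each of tipbox, bin's own z axis and vertical below 0.1 rad and linear speed of each of tipbox, bin below 0.02 m/s and distance of each of sparebox, bottle, beaker, tuberack, pipette, timer from where it was at the start of the episode below 0.03 m); the robot touches nothing.
It fails at once if the tip box or the bin is lifted (underside more than 20 mm up) or tipped by more than 0.3 rad (height (world z) of any of tipbox, bin above 0.02 m or angle between any of tipbox, bin's own z axis and vertical above 0.3 rad).
It fails at once if the tip box or the bin is shoved more than 60 mm away (distance of any of tipbox, bin from where it was at the start of the episode above 0.06 m).
It fails at once if the tip box or the bin is squeezed or pressed with more than 35 N (contact force between the fingers and tipbox above 35 N or contact force between the fingers and bin above 35 N).
It fails at once if a bystander is moved by more than 40 mm, lifted or knocked over, or the spare box opened (distance of any of sparebox, bottle, beaker, tuberack, pipette, timer from where it was at the start of the episode above 0.04 m or angle between any of sparebox, bottle, beaker, tuberack, pipette, timer's own z axis and vertical above 0.5 rad or height (world z) of any of sparebox, bottle, beaker, tuberack, pipette, timer above 0.02 m or value of joint sparebox_lid above 0.3 rad).
It also fails if it takes over 64 s, if anything falls off the work surface, if the arm or the gripper's body presses on something with over 40 N, if the wrist force passes 120 N, or if a joint passes its speed limit or range.

## Robot

A 6-joint arm with a two-finger parallel gripper is mounted at the origin on the work surface. World frame = base frame: x ahead of the robot, y to its left, z up, the work surface at z = 0. Lengths are in m, angles in rad, forces in N, time in s.
With the tool pointing down it reaches from about 0.425 to 0.95 m from the base axis. Payload 3.5 kg.
Tool frame: the origin (TCP) lies on the mounting face of the last link; the fingertips stand 173 mm ahead of it and the grasp point (between the pads) lies 155 mm ahead of it; z points along the fingers, x is the direction in which the jaws open and shut, and the axes are right-handed (so a half turn about z gives the same grasp; the last joint's range is limited). The gripper opens to 85 mm and grips with 20 to 120 N. Pads are 22 mm wide; open, the fingers measure 114 mm over their backs; the gripper's body (76 mm by 85 mm) begins 54 mm behind the grasp point. The pads swing forward as they close: fully open they stand 13 mm farther back than shut.
Start: joints at [1.04, 0.286, 1.577, -0, 1.279, -0.15], TCP at [0.251, 0.627, 0.405] pointing down, gripper open.
Joint ranges: [-2.77, 2.77], [-0.9, 2.22], [0.21, 2.48], [-1.53, 4.67], [0.24, 2.81], [-2.84, 2.84]. Speed limits (rad/s): [2.79, 2.79, 3.14, 3.14, 3.14, 3.14].

## Interface

Orientations are given as a unit quaternion [x, y, z, w].
In Python, from plant import get_state, read_camera, sign_off gives the robot as it stands.
- The arm moves only by the shell command python3 -m jog 'ROWS' [FORCE]. ROWS is JSON, a list of rows, each an object of numbers: "grip": the closure, from 0 (fully open) to 1 (shut); "x", "y", "z": the shift along the tool's x, y, z in mm; "rx", "ry", "rz": the turn, a rotation vector about the tool's x, y, z in degrees. A call has 1 to 8 rows; each row shifts and turns the commanded pose from where the row before left it, along the tool's axes as they then stand; what a row does not reach is not made up. A row lasts 1/12 s, in which the tool goes at most 41.7 mm and 7.16 degrees, less where a joint would pass 70% of its speed; a pose out of reach is approached as far as the arm can. A call with a gripper value outside its range is refused whole. The fingers move at their own pace and stop on an object; FORCE is the grip in N (left out, the last holds). Time passes only in rows, so rows that do not move let the fingers close. It gives the time, the measured TCP pose, the force and the opening at its end, in the units of the state.
- get_state(): the state, without advancing time (a new reading comes with each control period).
- read_camera(name): name is "scene" or "top" or "wrist"; returns a dict with "frame" (384x512x3 uint8, red, green, blue), "intrinsics" (3x3 intrinsics, pixels), "R" (3x3) and "t" (3): a world point X has camera coordinates R X + t. Camera axes: x right, y down, z forward; pixel columns grow to the right and rows downward; lengths in m; the calibration is good to about 2 mm. A picture is of the moment at which its call begins. There is no depth.
- sign_off(): hands the job in, once; it reports no verdict.
The state is a dict: "time": time; "qpos": joint angles; "dq": joint speeds; "joint_efforts": joint torques, N m; "eef_pos": TCP position; "tcp_rot": TCP orientation; "contact_force": force on the tool from outside, world axes, zero at the start; "wrist_torque": the same for the moment, N m; "opening": opening from 0.0 (shut) to 1.0 (fully open).
Only numpy, scipy, OpenCV 4.12 (cv2) and the standard library are available. Lean on these libraries where they do the work, as an engineer would, in place of code of your own. Each camera call takes 0.05 s, during which the arm holds its last target.

## Working session

There is one attempt and no reset: what is moved stays moved. The work goes in short steps, Python scripts to look and compute and a shell command to move; the robot and the scene stay as the last step left them, time stands still between calls to the robot, and variables do not carry over. Pictures are saved under pics/ and viewed, and the job is handed in when it is done.

```bash
ls; mkdir -p pics; python3 - <<'E'
from plant import *
import cv2
s=get_state()
print({k:s[k] for k in ['time','qpos','eef_pos','tcp_rot','opening','contact_force']})
for n in ['scene','top']:
    c=read_camera(n); cv2.imwrite(f'pics/{n}0.png',c['frame'][:,:,::-1]); print(n,c['intrinsics'],c['R'],c['t'])
E
```

```text
pics
{'time': 0.0, 'qpos': array([ 1.04001023e+00,  2.87181323e-01,  1.57815108e+00,  2.82900488e-05,
        1.27861040e+00, -1.49997759e-01]), 'eef_pos': array([0.25070904, 0.62644949, 0.4033503 ]), 'tcp_rot': array([ 8.28147980e-01,  5.60508289e-01, -1.06646096e-03,  4.93605005e-04]), 'opening': 1.0011205315151492, 'contact_force': array([-0.56063691,  0.29032111,  0.00248564])}
scene [[353.79853303   0.         263.75522259]
 [  0.         353.79853303 195.34011879]
 [  0.           0.           1.        ]] [[-0.70360146  0.71055068  0.00791874]
 [ 0.61609185  0.61554357 -0.49146408]
 [-0.35408447 -0.34091618 -0.87086184]] [ 0.33032835 -0.25250906  1.24190918]
top [[443.58592815   0.         254.6584476 ]
 [  0.         443.58592815 192.09292369]
 [  0.           0.           1.        ]] [[ 0.01196876 -0.99991846  0.00445209]
 [-0.99419258 -0.0123762  -0.1069016 ]
 [ 0.10694798 -0.00314675 -0.99425964]] [0.00530557 0.49347853 1.2520084 ]
```

View pics/scene0.png

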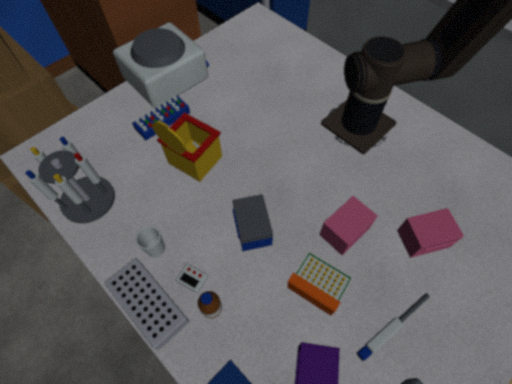

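View pics/top0.png

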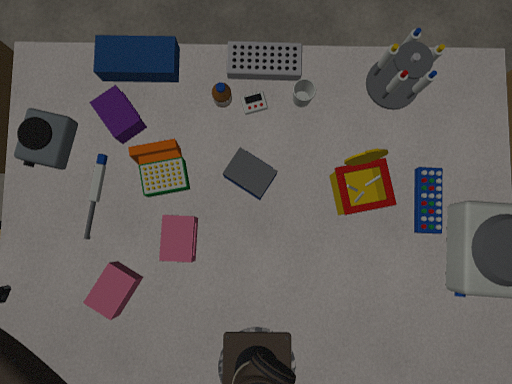

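Top view candidates for the tip box are green and orange at (164,168), pink at (178,238) and (113,290), purple at (118,114), and the grey and blue spare at (250,174). The green and orange one matches the description. For the bin, the only candidate is the yellow tub with the red rim at (365,187). I'll check both in close crops.

```bash
python3 - <<'E'
import cv2,numpy as np
t=cv2.imread('pics/top0.png');s=cv2.imread('pics/scene0.png')
def crop(im,x,y,w,h,k): return cv2.resize(im[y:y+h,x:x+w],None,fx=k,fy=k,interpolation=cv2.INTER_CUBIC)
a=np.hstack([crop(t,120,130,80,75,5),crop(t,320,140,80,75,5)])
b=np.hstack([crop(s,280,245,80,75,5),crop(s,147,110,80,75,5)])
im=cv2.convertScaleAbs(np.vstack([a,b])[:600],alpha=1.5)
cv2.imwrite('pics/crop0.png',im[:,:800])
print(im.shape)
E
```

```text
(600, 800, 3)
```

View pics/crop0.png

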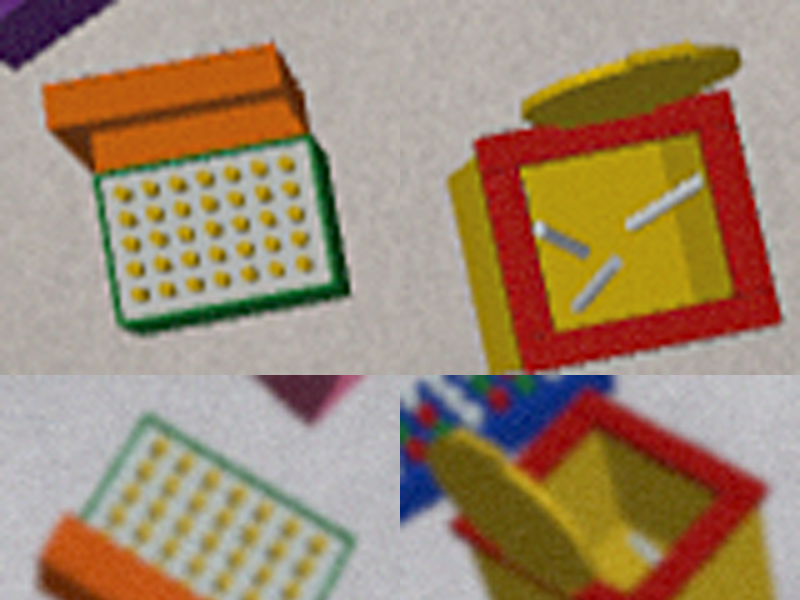

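The choice holds: green base with yellow tips and an orange lid, and a yellow tub with a red rim and a round flap. Next I'll fit the poses.

```bash
cat > h.py <<'E'
import numpy as np
K=np.array([[443.58592815,0,254.6584476],[0,443.58592815,192.09292369],[0,0,1]])
R=np.array([[0.01196876,-0.99991846,0.00445209],[-0.99419258,-0.0123762,-0.1069016],[0.10694798,-0.00314675,-0.99425964]])
t=np.array([0.00530557,0.49347853,1.2520084])
def proj(X):
    c=K@(R@X+t); return c[:2]/c[2]
def wpt(p,l):  # p=x,y,yaw ; local
    c,s=np.cos(p[2]),np.sin(p[2]); return np.array([p[0]+c*l[0]-s*l[1],p[1]+s*l[0]+c*l[1],l[2]])
def lid(hx,hz,th,a,b,y): return np.array([hx-a*np.cos(th)+b*np.sin(th),y,hz+a*np.sin(th)+b*np.cos(th)])
E
python3 - <<'E'
from h import *
from scipy.optimize import least_squares
px=lambda x,y,ox,oy:np.array([ox+x/5-.4,oy+y/5-.4])
T=[(lambda th,l=l:np.array(l),px(*q,120,130)) for l,q in [((.044,.0625,.06),(94,177)),((.044,-.0625,.06),(312,138)),((-.044,.0625,.06),(120,322)),((-.044,-.0625,.06),(334,286))]]
T+=[(lambda th,a=a:lid(.044,.06,th,*a),px(*q,120,130)) for a,q in [((.088,.025,.0625),(42,88)),((.088,.025,-.0625),(275,42)),((.088,0,.0625),(48,128)),((.088,0,-.0625),(283,92))]]
B=[(lambda th,l=l:np.array(l),px(q[0]-400,q[1],320,140)) for l,q in [((.065,.07,.125),(475,143)),((.065,-.07,.125),(730,92)),((-.065,.07,.125),(525,372)),((-.065,-.07,.125),(780,322))]]
B+=[(lambda th:lid(.06,.125,th,.124,.006,0),px(658-400,47,320,140))]
for n,M,x0 in [('tipbox',T,(.5,.2,-.1,1.7)),('bin',B,(.5,-.25,-.1,1.7))]:
    f=lambda p:np.concatenate([proj(wpt(p,m(p[3])))-q for m,q in M])
    r=least_squares(f,x0); p=r.x
    print(n,p.round(4),'res',r.fun.round(1))
    h,a,b=((.044,.06),.088,.025) if n=='tipbox' else ((.06,.125),.124,.006)
    print(' hinge',wpt(p,(h[0],0,h[1])).round(3),'edge',wpt(p,lid(*h,p[3],a,b,0)).round(3))
for nm,u,z in [('spare',(250,174),.085),('tuberack',(428,200),.045),('sharp? bottle',(222,92),.11),('timer',(255,102),.02),('beaker',(303,92),.085),('purple',(118,114),.085),('pipette',(96,195),.02),('pink',(178,238),.085)]:
    from scipy.optimize import fsolve
    v=fsolve(lambda q:proj(np.array([q[0],q[1],z]))-u,(.5,0)); print(nm,v.round(3))
E
```

```text
tipbox [0.533  0.2712 0.1911 1.6639] res [-0.2 -0.6 -0.  -0.6 -0.7  0.9  0.6  0.2  0.  -0.5  0.2  0.5 -0.   0.5
 -0.  -0.6]
 hinge [0.576 0.28  0.06 ] edge [0.609 0.286 0.145]
bin [ 0.5031 -0.2826  0.2038  1.6505] res [-0.3 -1.  -0.3 -0.6  0.   0.8  0.5  0.8 -0.   0. ]
 hinge [ 0.562 -0.27   0.125] edge [ 0.577 -0.267  0.248]
spare [0.537 0.025]
tuberack [ 0.475 -0.481]
sharp? bottle [0.761 0.105]
timer [0.762 0.014]
beaker [ 0.773 -0.121]
purple [0.702 0.397]
pipette [0.48 0.47]
pink [0.359 0.218]
```

```bash
cat >> h.py <<'E'
def where():
    from plant import get_state
    from scipy.spatial.transform import Rotation as Ro
    s=get_state(); Q=Ro.from_quat(s['tcp_rot']); return s,Q,s['eef_pos']+Q.apply([0,0,.173])
TB=(.533,.2712,.1911); BN=(.5031,-.2826,.2038)
def rep(tgt=None,box=None):
    s,Q,tip=where()
    print('t',s['time'].__round__(2),'tip',tip.round(4),'f',s['contact_force'].round(1),'zaxis',Q.apply([0,0,1]).round(3),'yaw_y',np.degrees(np.arctan2(*Q.apply([0,1,0])[1::-1])).round(1),'open',round(s['opening'],2))
    if box is not None:
        c,q=np.cos(box[2]),np.sin(box[2]);d=tip-[box[0],box[1],0]
        print(' local tip mm',(1e3*np.array([c*d[0]+q*d[1],-q*d[0]+c*d[1],d[2]])).round(1))
        if tgt is not None: print(' tool shift mm',(1e3*Q.inv().apply(wpt(box,tgt)-tip)).round(1))
E
python3 -m jog '[{"grip":1,"rz":-6.5},{"grip":1,"rz":-6.5},{"grip":1,"rz":-6.5},{"grip":1,"rz":-6.5},{"grip":1,"rz":-6.5},{"grip":1},{"grip":1}]' 20
python3 -c "
from h import *
rep((.12,0,.23),TB)"
```

```text
t 0.1 tip [0.2505 0.6261 0.2305] f [ 0.4  0.  -0.6] zaxis [-0.001 -0.002 -1.   ] yaw_y -21.8 open 1.0
 local tip mm [-209.9  402.1  230.5]
 tool shift mm [-159.6  495.1    0.6]$[0]: bad value
```

```bash
python3 -m jog '[{"grip":1,"x":0,"y":0,"z":0,"rx":0,"ry":0,"rz":-6.5}]' 20; python3 -m jog --help
```

```text
time: 0.18
eef_pos: [0.2508, 0.6265, 0.4037]
tcp_rot: [0.795, 0.607, -0.001, 0.0]
contact_force: [-0.3, -0.2, -0.3]
opening: 0.882invalid input: not JSON, or not a number
```

All seven keys are needed in each row.

```bash
python3 -m jog '[{"grip":1,"x":0,"y":0,"z":0,"rx":0,"ry":0,"rz":-6.5},{"grip":1,"x":0,"y":0,"z":0,"rx":0,"ry":0,"rz":-6.5},{"grip":1,"x":0,"y":0,"z":0,"rx":0,"ry":0,"rz":-6.5},{"grip":1,"x":0,"y":0,"z":0,"rx":0,"ry":0,"rz":-6.8},{"grip":1,"x":0,"y":0,"z":0,"rx":0,"ry":0,"rz":0},{"grip":1,"x":0,"y":0,"z":0,"rx":0,"ry":0,"rz":0}]' 20
python3 -c "
from h import *
rep((.12,0,.23),TB)"
```

```text
time: 0.68
eef_pos: [0.2508, 0.6266, 0.4041]
tcp_rot: [0.637, 0.771, -0.001, 0.0]
contact_force: [1.1, -0.3, -0.3]
opening: 0.009
t 0.68 tip [0.2507 0.6264 0.2311] f [ 1.1 -0.3 -0.3] zaxis [-0.001 -0.001 -1.   ] yaw_y 10.8 open 0.01
 local tip mm [-209.7  402.4  231.1]
 tool shift mm [-401.6  330.7    1.2]
```

```bash
python3 -m jog '[{"grip":1,"x":-28,"y":24,"z":0,"rx":0,"ry":0,"rz":0},{"grip":1,"x":-28,"y":24,"z":0,"rx":0,"ry":0,"rz":0},{"grip":1,"x":-28,"y":24,"z":0,"rx":0,"ry":0,"rz":0},{"grip":1,"x":-28,"y":24,"z":0,"rx":0,"ry":0,"rz":0},{"grip":1,"x":-28,"y":24,"z":0,"rx":0,"ry":0,"rz":0},{"grip":1,"x":-28,"y":24,"z":0,"rx":0,"ry":0,"rz":0},{"grip":1,"x":-28,"y":24,"z":0,"rx":0,"ry":0,"rz":0},{"grip":1,"x":-28,"y":24,"z":0,"rx":0,"ry":0,"rz":0}]' 
python3 -m jog '[{"grip":1,"x":-28,"y":24,"z":0,"rx":0,"ry":0,"rz":0},{"grip":1,"x":-28,"y":24,"z":0,"rx":0,"ry":0,"rz":0},{"grip":1,"x":-28,"y":24,"z":0,"rx":0,"ry":0,"rz":0},{"grip":1,"x":-28,"y":24,"z":0,"rx":0,"ry":0,"rz":0},{"grip":1,"x":-28,"y":24,"z":0,"rx":0,"ry":0,"rz":0},{"grip":1,"x":-28,"y":24,"z":0,"rx":0,"ry":0,"rz":0},{"grip":1,"x":0,"y":0,"z":0,"rx":0,"ry":0,"rz":0}]' 
python3 -c "
from h import *
rep((.12,0,.13),TB)
from plant import *; import cv2
cv2.imwrite('pics/top1.png',read_camera('top')['frame'][:,:,::-1])"
```

```text
time: 1.35
eef_pos: [0.4831, 0.442, 0.4046]
tcp_rot: [0.637, 0.771, -0.0, -0.0]
contact_force: [0.7, -0.2, -0.5]
opening: 0.003
time: 1.93
eef_pos: [0.6596, 0.3008, 0.404]
tcp_rot: [0.64, 0.769, -0.0, 0.002]
contact_force: [-0.7, 0.4, 0.3]
opening: -0.007
t 1.93 tip [0.66   0.3004 0.231 ] f [-0.7  0.4  0.3] zaxis [ 0.002 -0.002 -1.   ] yaw_y 10.5 open -0.01
 local tip mm [130.2   4.5 231. ]
 tool shift mm [ -4.4 -10.3 101. ]
```

View pics/top1.png

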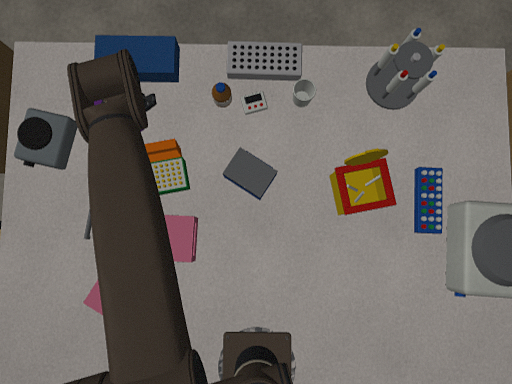

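```bash
python3 -m jog '[{"grip":1,"x":-2,"y":-3,"z":27,"rx":0,"ry":0,"rz":0},{"grip":1,"x":-2,"y":0,"z":27,"rx":0,"ry":0,"rz":0},{"grip":1,"x":0,"y":0,"z":27,"rx":0,"ry":0,"rz":0},{"grip":1,"x":0,"y":0,"z":25,"rx":0,"ry":0,"rz":0},{"grip":1,"x":0,"y":0,"z":0,"rx":0,"ry":0,"rz":0}]' 
python3 -c "
from h import *
rep((.095,0,.125),TB)
from plant import *; import cv2
im=read_camera('scene')['frame'][:,:,::-1]
cv2.imwrite('pics/sc2.png',cv2.resize(im[180:340,200:440],None,fx=3,fy=3))"
```

```text
time: 2.4
eef_pos: [0.6503, 0.3016, 0.291]
tcp_rot: [0.636, 0.771, -0.005, -0.004]
contact_force: [-1.3, -0.6, -1.6]
opening: 0.001
t 2.4 tip [0.6481 0.301  0.118 ] f [-1.3 -0.6 -1.6] zaxis [-0.013 -0.003 -1.   ] yaw_y 10.9 open 0.0
 local tip mm [118.7   7.4 118. ]
 tool shift mm [ -7.4 -23.8  -6.6]
```

View pics/sc2.png

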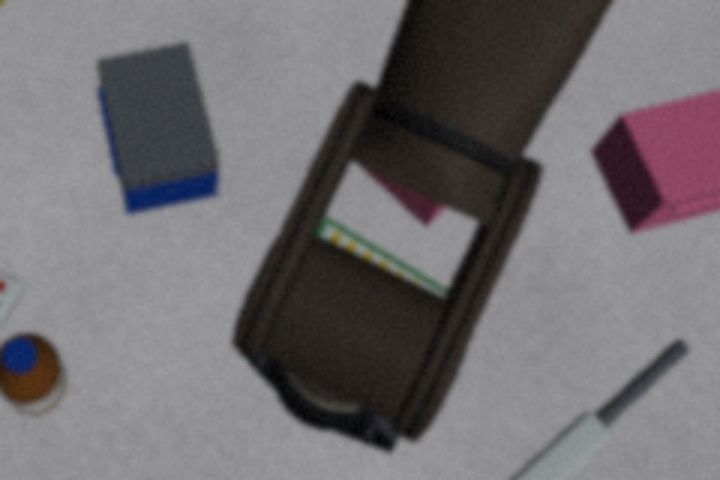

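```bash
python3 -m jog '[{"grip":1,"x":-4,"y":-6,"z":-8,"rx":0,"ry":0,"rz":0},{"grip":1,"x":-3,"y":-8,"z":-8,"rx":0,"ry":0,"rz":0},{"grip":1,"x":0,"y":-8,"z":0,"rx":0,"ry":0,"rz":0},{"grip":1,"x":0,"y":-6,"z":0,"rx":0,"ry":0,"rz":0},{"grip":1,"x":0,"y":0,"z":0,"rx":0,"ry":0,"rz":0},{"grip":1,"x":0,"y":0,"z":0,"rx":0,"ry":0,"rz":0}]' 
python3 -c "
from h import *
rep((.052,0,.139),TB)
from plant import *; import cv2
im=read_camera('wrist')['frame'][:,:,::-1]
cv2.imwrite('pics/w3.png',im)"
```

```text
time: 2.95
eef_pos: [0.6266, 0.2893, 0.3157]
tcp_rot: [0.636, 0.772, 0.001, 0.0]
contact_force: [-0.2, -0.4, -0.7]
opening: -0.002
t 2.95 tip [0.6268 0.2894 0.1427] f [-0.2 -0.4 -0.7] zaxis [ 0.001  0.    -1.   ] yaw_y 11.0 open -0.0
 local tip mm [ 95.6   0.  142.7]
 tool shift mm [  0.  -43.6   3.7]
```

View pics/w3.png

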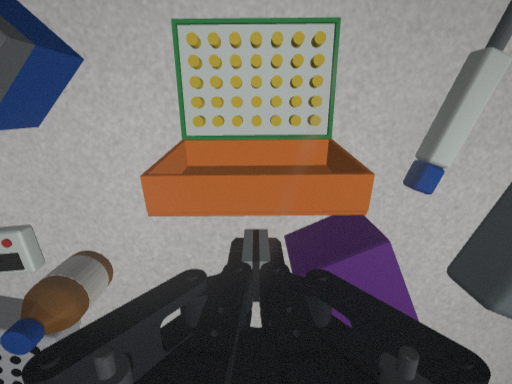

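The wrist view shows the lid standing open (145-372, 140-215), with the shut fingers at (257,240) centred just behind it. I'll start pushing.

```bash
python3 -m jog '[{"grip":1,"x":0,"y":-4,"z":8,"rx":0,"ry":0,"rz":0},{"grip":1,"x":0,"y":-8,"z":0,"rx":0,"ry":0,"rz":0},{"grip":1,"x":0,"y":-8,"z":0,"rx":0,"ry":0,"rz":0},{"grip":1,"x":0,"y":-8,"z":-2,"rx":0,"ry":0,"rz":0},{"grip":1,"x":0,"y":-8,"z":-2,"rx":0,"ry":0,"rz":0},{"grip":1,"x":0,"y":-8,"z":0,"rx":0,"ry":0,"rz":0},{"grip":1,"x":0,"y":0,"z":0,"rx":0,"ry":0,"rz":0}]' 
python3 -c "
from h import *
rep((.022,0,.131),TB)
from plant import *; import cv2
im=read_camera('wrist')['frame'][:,:,::-1]
cv2.imwrite('pics/w4.png',im)"
```

```text
time: 3.58
eef_pos: [0.5824, 0.2807, 0.3111]
tcp_rot: [0.636, 0.772, -0.0, -0.0]
contact_force: [0.7, -0.4, -0.6]
opening: -0.001
t 3.58 tip [0.5823 0.2807 0.1381] f [ 0.7 -0.4 -0.6] zaxis [-0.001 -0.    -1.   ] yaw_y 11.0 open -0.0
 local tip mm [ 50.2  -0.  138.1]
 tool shift mm [  0.1 -28.2   7.1]
```

View pics/w4.png

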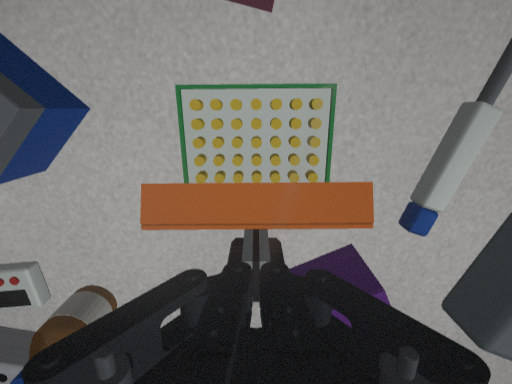

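The lid is turning inward and the base has not moved. I'll continue along the arc.

```bash
python3 -m jog '[{"grip":1,"x":0,"y":-8,"z":0,"rx":0,"ry":0,"rz":0},{"grip":1,"x":0,"y":-7,"z":2,"rx":0,"ry":0,"rz":0},{"grip":1,"x":0,"y":-7,"z":2,"rx":0,"ry":0,"rz":0},{"grip":1,"x":0,"y":-7,"z":3,"rx":0,"ry":0,"rz":0},{"grip":1,"x":0,"y":-7,"z":4,"rx":0,"ry":0,"rz":0},{"grip":1,"x":0,"y":-6,"z":5,"rx":0,"ry":0,"rz":0},{"grip":1,"x":0,"y":0,"z":0,"rx":0,"ry":0,"rz":0}]' 
python3 -c "
from h import *
rep((-.003,0,.112),TB)
from plant import *; import cv2
im=read_camera('wrist')['frame'][:,:,::-1]
cv2.imwrite('pics/w5.png',im)"
```

```text
time: 4.22
eef_pos: [0.5409, 0.2725, 0.2928]
tcp_rot: [0.636, 0.772, -0.002, -0.001]
contact_force: [-0.7, 0.2, -1.0]
opening: 0.001
t 4.22 tip [0.5403 0.2723 0.1198] f [-0.7  0.2 -1. ] zaxis [-0.004 -0.001 -1.   ] yaw_y 11.0 open 0.0
 local tip mm [  7.3  -0.3 119.8]
 tool shift mm [  0.3 -10.3   7.9]
```

View pics/w5.png

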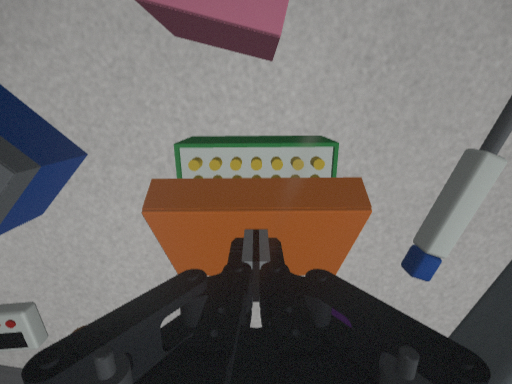

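```bash
python3 -m jog '[{"grip":1,"x":0,"y":-5,"z":5,"rx":0,"ry":0,"rz":0},{"grip":1,"x":0,"y":-5,"z":6,"rx":0,"ry":0,"rz":0},{"grip":1,"x":0,"y":-4,"z":6,"rx":0,"ry":0,"rz":0},{"grip":1,"x":0,"y":-4,"z":6,"rx":0,"ry":0,"rz":0},{"grip":1,"x":0,"y":-2,"z":5,"rx":0,"ry":0,"rz":0},{"grip":1,"x":0,"y":0,"z":4,"rx":0,"ry":0,"rz":0},{"grip":1,"x":0,"y":0,"z":0,"rx":0,"ry":0,"rz":0},{"grip":1,"x":0,"y":0,"z":0,"rx":0,"ry":0,"rz":0}]' 
python3 -c "
from h import *
rep((-.015,0,.083),TB)
from plant import *; import cv2
im=read_camera('wrist')['frame'][:,:,::-1]
cv2.imwrite('pics/w6.png',im)"
```

```text
time: 4.93
eef_pos: [0.523, 0.2689, 0.2623]
tcp_rot: [0.636, 0.772, -0.0, -0.0]
contact_force: [-0.1, -0.3, -0.1]
opening: -0.0
t 4.93 tip [0.5229 0.2689 0.0893] f [-0.1 -0.3 -0.1] zaxis [-0. -0. -1.] yaw_y 11.0 open -0.0
 local tip mm [-10.3  -0.4  89.3]
 tool shift mm [ 0.4 -4.7  6.3]
```

View pics/w6.png

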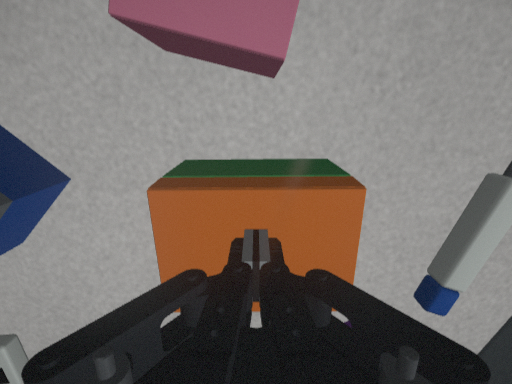

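```bash
python3 -m jog '[{"grip":1,"x":0,"y":-6,"z":0,"rx":0,"ry":0,"rz":0},{"grip":1,"x":0,"y":-6,"z":1,"rx":0,"ry":0,"rz":0},{"grip":1,"x":0,"y":0,"z":2,"rx":0,"ry":0,"rz":0},{"grip":1,"x":0,"y":0,"z":1,"rx":0,"ry":0,"rz":0},{"grip":1,"x":0,"y":0,"z":0,"rx":0,"ry":0,"rz":0},{"grip":1,"x":0,"y":0,"z":0,"rx":0,"ry":0,"rz":0}]' 
python3 -c "
from h import *
rep(None,TB)"
```

```text
time: 5.48
eef_pos: [0.5112, 0.2666, 0.2588]
tcp_rot: [0.636, 0.772, 0.0, 0.0]
contact_force: [-0.5, 0.4, 1.1]
opening: 0.003
t 5.48 tip [0.5113 0.2667 0.0858] f [-0.5  0.4  1.1] zaxis [ 0.  0. -1.] yaw_y 11.0 open 0.0
 local tip mm [-22.2  -0.3  85.8]
```

```bash
python3 -m jog '[{"grip":1,"x":0,"y":0,"z":1,"rx":0,"ry":0,"rz":0},{"grip":1,"x":0,"y":0,"z":0,"rx":0,"ry":0,"rz":0},{"grip":1,"x":0,"y":0,"z":0,"rx":0,"ry":0,"rz":0}]' ;python3 -m jog '[{"grip":1,"x":0,"y":0,"z":1,"rx":0,"ry":0,"rz":0},{"grip":1,"x":0,"y":0,"z":0,"rx":0,"ry":0,"rz":0},{"grip":1,"x":0,"y":0,"z":0,"rx":0,"ry":0,"rz":0}]' 
python3 -c "
from h import *
rep(None,TB)"
```

```text
time: 5.73
eef_pos: [0.5114, 0.2667, 0.2584]
tcp_rot: [0.636, 0.772, 0.0, 0.0]
contact_force: [-1.5, -0.4, 5.2]
opening: 0.001
time: 5.98
eef_pos: [0.5115, 0.2668, 0.2583]
tcp_rot: [0.636, 0.772, -0.0, 0.0]
contact_force: [-3.1, -1.1, 8.2]
opening: -0.0
t 5.98 tip [0.5115 0.2668 0.0853] f [-3.1 -1.1  8.2] zaxis [ 0. -0. -1.] yaw_y 11.0 open -0.0
 local tip mm [-21.9  -0.3  85.3]
```

```bash
python3 -m jog '[{"grip":1,"x":0,"y":0,"z":-10,"rx":0,"ry":0,"rz":0},{"grip":1,"x":0,"y":0,"z":-35,"rx":0,"ry":0,"rz":0},{"grip":1,"x":0,"y":0,"z":-35,"rx":0,"ry":0,"rz":0},{"grip":1,"x":0,"y":0,"z":-35,"rx":0,"ry":0,"rz":0},{"grip":1,"x":0,"y":0,"z":-35,"rx":0,"ry":0,"rz":0},{"grip":1,"x":0,"y":0,"z":-35,"rx":0,"ry":0,"rz":0},{"grip":1,"x":0,"y":0,"z":-35,"rx":0,"ry":0,"rz":0},{"grip":1,"x":0,"y":0,"z":0,"rx":0,"ry":0,"rz":0}]'
python3 -c "
from h import *
rep((.125,0,.30),BN)
from plant import *; import cv2
im=read_camera('wrist')['frame'][:,:,::-1]
cv2.imwrite('pics/w7.png',im)"
```

```text
time: 6.65
eef_pos: [0.5117, 0.2669, 0.4867]
tcp_rot: [0.636, 0.772, 0.007, 0.004]
contact_force: [0.7, -0.1, 1.1]
opening: 0.001
t 6.65 tip [0.5144 0.2678 0.3137] f [ 0.7 -0.1  1.1] zaxis [ 0.016  0.005 -1.   ] yaw_y 11.0 open 0.0
 local tip mm [122.5 536.7 313.7]
 tool shift mm [-536.6    8.7   12.9]
```

View pics/w7.png

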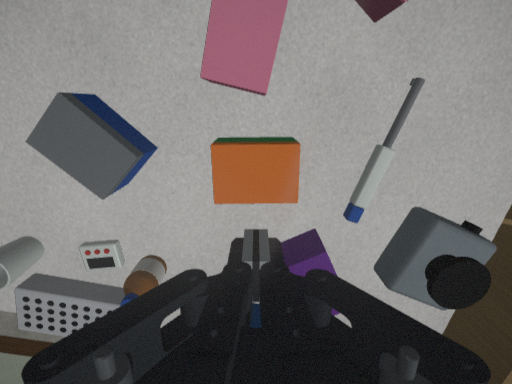

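The orange lid lies flat on its base. Next, the bin.

```bash
python3 -m jog '[{"grip":1,"x":-34,"y":2,"z":0,"rx":0,"ry":0,"rz":0},{"grip":1,"x":-34,"y":2,"z":0,"rx":0,"ry":0,"rz":0},{"grip":1,"x":-34,"y":2,"z":0,"rx":0,"ry":0,"rz":0},{"grip":1,"x":-34,"y":2,"z":0,"rx":0,"ry":0,"rz":0},{"grip":1,"x":-34,"y":0,"z":0,"rx":0,"ry":0,"rz":0},{"grip":1,"x":-34,"y":0,"z":0,"rx":0,"ry":0,"rz":0},{"grip":1,"x":-34,"y":0,"z":0,"rx":0,"ry":0,"rz":0},{"grip":1,"x":-34,"y":0,"z":0,"rx":0,"ry":0,"rz":0}]' 
python3 -m jog '[{"grip":1,"x":-34,"y":0,"z":0,"rx":0,"ry":0,"rz":0},{"grip":1,"x":-34,"y":0,"z":0,"rx":0,"ry":0,"rz":0},{"grip":1,"x":-34,"y":0,"z":0,"rx":0,"ry":0,"rz":0},{"grip":1,"x":-34,"y":0,"z":0,"rx":0,"ry":0,"rz":0},{"grip":1,"x":-34,"y":0,"z":0,"rx":0,"ry":0,"rz":0},{"grip":1,"x":-34,"y":0,"z":0,"rx":0,"ry":0,"rz":0},{"grip":1,"x":-34,"y":0,"z":0,"rx":0,"ry":0,"rz":0},{"grip":1,"x":0,"y":0,"z":0,"rx":0,"ry":0,"rz":0}]'
python3 -c "
from h import *
rep((.125,0,.30),BN)
from plant import *; import cv2
im=read_camera('wrist')['frame'][:,:,::-1]
cv2.imwrite('pics/w8.png',im)"
```

```text
time: 7.37
eef_pos: [0.5707, -0.0005, 0.4749]
tcp_rot: [0.636, 0.772, -0.001, -0.001]
contact_force: [1.1, 0.8, -0.1]
opening: 0.001
time: 8.03
eef_pos: [0.6161, -0.2379, 0.4737]
tcp_rot: [0.638, 0.77, -0.001, -0.001]
contact_force: [-1.5, 1.2, -0.8]
opening: -0.002
t 8.03 tip [ 0.6157 -0.2381  0.3007] f [-1.5  1.2 -0.8] zaxis [-0.003 -0.001 -1.   ] yaw_y 10.7 open -0.0
 local tip mm [119.2  20.8 300.7]
 tool shift mm [-20.7   6.1   0.7]
```

View pics/w8.png

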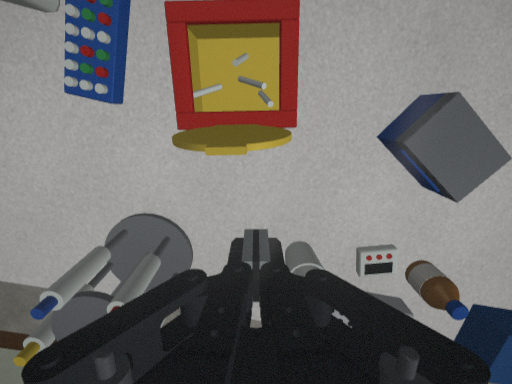

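```bash
python3 -m jog '[{"grip":1,"x":-10,"y":0,"z":0,"rx":0,"ry":0,"rz":0},{"grip":1,"x":-9,"y":0,"z":0,"rx":0,"ry":0,"rz":0},{"grip":1,"x":0,"y":0,"z":20,"rx":0,"ry":0,"rz":0},{"grip":1,"x":0,"y":0,"z":20,"rx":0,"ry":0,"rz":0},{"grip":1,"x":0,"y":0,"z":20,"rx":0,"ry":0,"rz":0},{"grip":1,"x":0,"y":0,"z":12,"rx":0,"ry":0,"rz":0},{"grip":1,"x":0,"y":0,"z":0,"rx":0,"ry":0,"rz":0},{"grip":1,"x":0,"y":0,"z":0,"rx":0,"ry":0,"rz":0}]' 
python3 -c "
from h import *
rep((.078,0,.23),BN)
from plant import *; import cv2
im=read_camera('wrist')['frame'][:,:,::-1]
cv2.imwrite('pics/w9.png',im)"
```

```text
time: 8.75
eef_pos: [0.6199, -0.2507, 0.4042]
tcp_rot: [0.636, 0.772, -0.0, -0.001]
contact_force: [0.4, 0.6, -0.3]
opening: 0.001
t 8.75 tip [ 0.6197 -0.2505  0.2312] f [ 0.4  0.6 -0.3] zaxis [-0.001  0.001 -1.   ] yaw_y 11.0 open 0.0
 local tip mm [120.7   7.8 231.2]
 tool shift mm [ -8.3 -42.6   1.2]
```

View pics/w9.png

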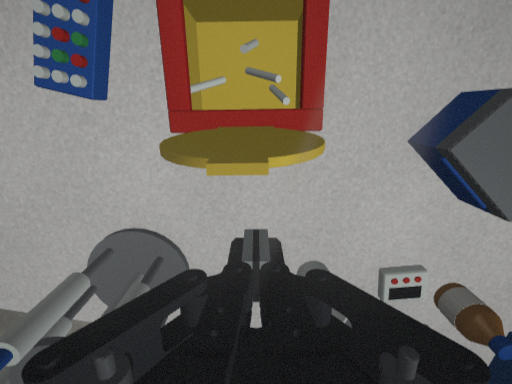

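```bash
python3 -m jog '[{"grip":1,"x":-8,"y":-8,"z":0,"rx":0,"ry":0,"rz":0},{"grip":1,"x":0,"y":-10,"z":0,"rx":0,"ry":0,"rz":0},{"grip":1,"x":0,"y":-10,"z":0,"rx":0,"ry":0,"rz":0},{"grip":1,"x":0,"y":-8,"z":1,"rx":0,"ry":0,"rz":0},{"grip":1,"x":0,"y":-8,"z":1,"rx":0,"ry":0,"rz":0},{"grip":1,"x":0,"y":-8,"z":1,"rx":0,"ry":0,"rz":0},{"grip":1,"x":0,"y":-8,"z":1,"rx":0,"ry":0,"rz":0},{"grip":1,"x":0,"y":0,"z":0,"rx":0,"ry":0,"rz":0}]' 
python3 -c "
from h import *
rep((.040,0,.225),BN)
from plant import *; import cv2
im=read_camera('wrist')['frame'][:,:,::-1]
cv2.imwrite('pics/w10.png',im)"
```

```text
time: 9.47
eef_pos: [0.5611, -0.2707, 0.4005]
tcp_rot: [0.637, 0.771, -0.0, -0.0]
contact_force: [-0.1, -0.4, -0.2]
opening: -0.002
t 9.47 tip [ 0.5609 -0.2706  0.2275] f [-0.1 -0.4 -0.2] zaxis [-0.001  0.    -1.   ] yaw_y 10.9 open -0.0
 local tip mm [ 59.    0.  227.5]
 tool shift mm [ -0.3 -19.    2.5]
```

View pics/w10.png

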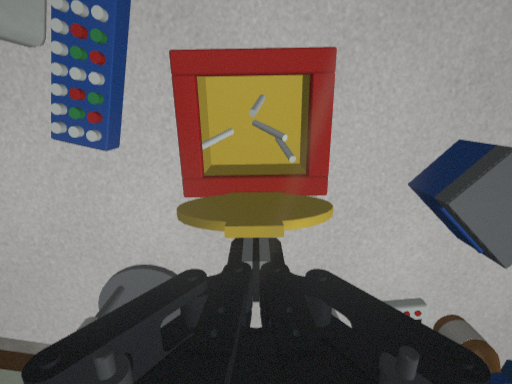

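Fingers now at the flap (tab at (255,230)). The bin has not moved. I'll keep pushing.

```bash
python3 -m jog '[{"grip":1,"x":0,"y":-7,"z":1,"rx":0,"ry":0,"rz":0},{"grip":1,"x":0,"y":-7,"z":1,"rx":0,"ry":0,"rz":0},{"grip":1,"x":0,"y":-7,"z":2,"rx":0,"ry":0,"rz":0},{"grip":1,"x":0,"y":-7,"z":3,"rx":0,"ry":0,"rz":0},{"grip":1,"x":0,"y":-7,"z":3,"rx":0,"ry":0,"rz":0},{"grip":1,"x":0,"y":-7,"z":4,"rx":0,"ry":0,"rz":0},{"grip":1,"x":0,"y":0,"z":0,"rx":0,"ry":0,"rz":0}]' 
python3 -c "
from h import *
rep((.003,0,.204),BN)
from plant import *; import cv2
im=read_camera('wrist')['frame'][:,:,::-1]
cv2.imwrite('pics/w11.png',im)"
```

```text
time: 10.1
eef_pos: [0.5199, -0.2785, 0.3853]
tcp_rot: [0.637, 0.771, -0.0, -0.001]
contact_force: [0.3, -0.2, -0.8]
opening: 0.004
t 10.1 tip [ 0.5195 -0.2783  0.2123] f [ 0.3 -0.2 -0.8] zaxis [-0.002  0.001 -1.   ] yaw_y 10.9 open 0.0
 local tip mm [ 16.9   0.9 212.3]
 tool shift mm [ -1.1 -13.9   8.4]
```

View pics/w11.png

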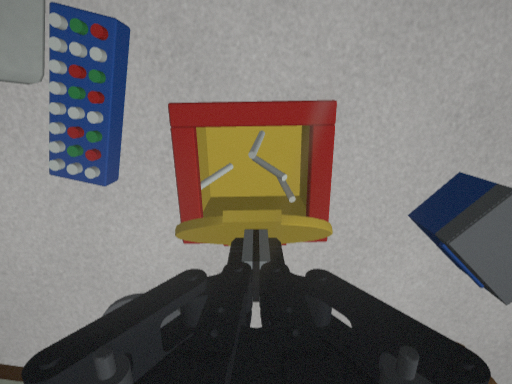

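```bash
python3 -m jog '[{"grip":1,"x":0,"y":-7,"z":4,"rx":0,"ry":0,"rz":0},{"grip":1,"x":0,"y":-7,"z":5,"rx":0,"ry":0,"rz":0},{"grip":1,"x":0,"y":-6,"z":6,"rx":0,"ry":0,"rz":0},{"grip":1,"x":0,"y":-6,"z":7,"rx":0,"ry":0,"rz":0},{"grip":1,"x":0,"y":-6,"z":7,"rx":0,"ry":0,"rz":0},{"grip":1,"x":0,"y":-5,"z":7,"rx":0,"ry":0,"rz":0},{"grip":1,"x":0,"y":0,"z":0,"rx":0,"ry":0,"rz":0}]' 
python3 -c "
from h import *
rep((-.023,0,.171),BN)
from plant import *; import cv2
im=read_camera('wrist')['frame'][:,:,::-1]
cv2.imwrite('pics/w12.png',im)"
```

```text
time: 10.73
eef_pos: [0.4836, -0.2853, 0.3482]
tcp_rot: [0.636, 0.771, -0.0, -0.002]
contact_force: [-0.0, 0.3, 0.2]
opening: 0.002
t 10.73 tip [ 0.483  -0.2848  0.1752] f [-0.   0.3  0.2] zaxis [-0.004  0.003 -1.   ] yaw_y 10.9 open 0.0
 local tip mm [-20.2   1.9 175.2]
 tool shift mm [-2.  -2.8  4.2]
```

View pics/w12.png

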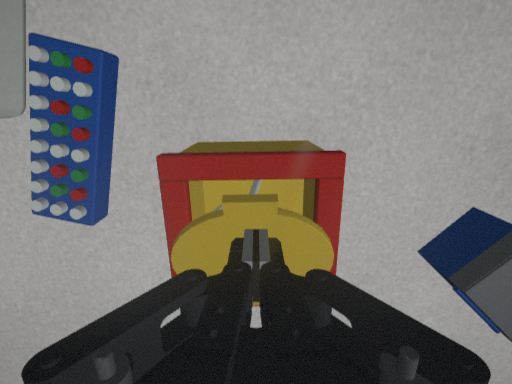

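```bash
python3 -m jog '[{"grip":1,"x":0,"y":-4,"z":6,"rx":0,"ry":0,"rz":0},{"grip":1,"x":0,"y":-3,"z":6,"rx":0,"ry":0,"rz":0},{"grip":1,"x":0,"y":-3,"z":6,"rx":0,"ry":0,"rz":0},{"grip":1,"x":0,"y":-2,"z":6,"rx":0,"ry":0,"rz":0},{"grip":1,"x":0,"y":-1,"z":6,"rx":0,"ry":0,"rz":0},{"grip":1,"x":0,"y":0,"z":4,"rx":0,"ry":0,"rz":0},{"grip":1,"x":0,"y":0,"z":3,"rx":0,"ry":0,"rz":0},{"grip":1,"x":0,"y":0,"z":0,"rx":0,"ry":0,"rz":0}]' 
python3 -c "
from h import *
rep((-.035,0,.131),BN)
from plant import *; import cv2
im=read_camera('wrist')['frame'][:,:,::-1]
cv2.imwrite('pics/w13.png',im)"
```

```text
time: 11.45
eef_pos: [0.472, -0.2878, 0.3127]
tcp_rot: [0.636, 0.772, 0.0, -0.001]
contact_force: [-0.8, 0.9, 0.6]
opening: -0.002
t 11.45 tip [ 0.4718 -0.2876  0.1397] f [-0.8  0.9  0.6] zaxis [-0.001  0.001 -1.   ] yaw_y 11.0 open -0.0
 local tip mm [-31.7   1.4 139.7]
 tool shift mm [-1.5 -3.3  8.7]
```

View pics/w13.png

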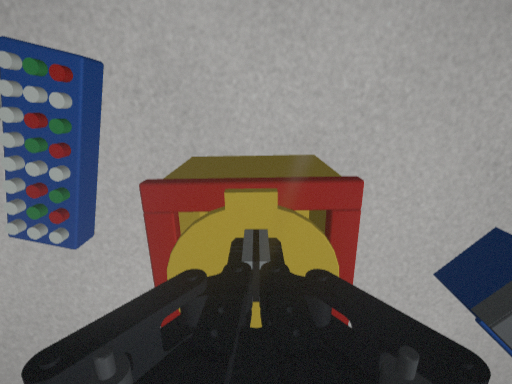

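```bash
python3 -m jog '[{"grip":1,"x":0,"y":-2,"z":3,"rx":0,"ry":0,"rz":0},{"grip":1,"x":0,"y":0,"z":2,"rx":0,"ry":0,"rz":0},{"grip":1,"x":0,"y":0,"z":2,"rx":0,"ry":0,"rz":0},{"grip":1,"x":0,"y":0,"z":0,"rx":0,"ry":0,"rz":0},{"grip":1,"x":0,"y":0,"z":0,"rx":0,"ry":0,"rz":0}]' 
python3 -m jog '[{"grip":1,"x":0,"y":0,"z":1,"rx":0,"ry":0,"rz":0},{"grip":1,"x":0,"y":0,"z":0,"rx":0,"ry":0,"rz":0},{"grip":1,"x":0,"y":0,"z":0,"rx":0,"ry":0,"rz":0}]'
python3 -c "
from h import *
rep((-.035,0,.131),BN)"
```

```text
time: 11.92
eef_pos: [0.4701, -0.2883, 0.3066]
tcp_rot: [0.636, 0.772, 0.0, -0.0]
contact_force: [-0.7, -0.9, -0.4]
opening: -0.001
time: 12.17
eef_pos: [0.4702, -0.2883, 0.3058]
tcp_rot: [0.636, 0.772, -0.0, 0.0]
contact_force: [-0.2, -0.2, -0.4]
opening: 0.0
t 12.17 tip [ 0.4702 -0.2883  0.1328] f [-0.2 -0.2 -0.4] zaxis [ 0. -0. -1.] yaw_y 11.0 open 0.0
 local tip mm [-33.4   1.  132.8]
 tool shift mm [-1.1 -1.6  1.8]
```

```bash
python3 -m jog '[{"grip":1,"x":0,"y":0,"z":1.5,"rx":0,"ry":0,"rz":0},{"grip":1,"x":0,"y":0,"z":0,"rx":0,"ry":0,"rz":0},{"grip":1,"x":0,"y":0,"z":0,"rx":0,"ry":0,"rz":0}]' 
python3 -m jog '[{"grip":1,"x":0,"y":0,"z":1,"rx":0,"ry":0,"rz":0},{"grip":1,"x":0,"y":0,"z":0,"rx":0,"ry":0,"rz":0},{"grip":1,"x":0,"y":0,"z":0,"rx":0,"ry":0,"rz":0}]'
python3 -c "
from h import *
rep((-.035,0,.131),BN)"
```

```text
time: 12.42
eef_pos: [0.4703, -0.2884, 0.3045]
tcp_rot: [0.636, 0.772, -0.0, 0.0]
contact_force: [0.4, 0.4, 1.8]
opening: 0.004
time: 12.67
eef_pos: [0.4703, -0.2885, 0.3043]
tcp_rot: [0.636, 0.772, -0.0, 0.0]
contact_force: [-1.6, 2.0, 4.9]
opening: 0.002
t 12.67 tip [ 0.4704 -0.2885  0.1313] f [-1.6  2.   4.9] zaxis [ 0. -0. -1.] yaw_y 11.0 open 0.0
 local tip mm [-33.3   0.8 131.3]
 tool shift mm [-0.8 -1.7  0.3]
```

```bash
python3 -m jog '[{"grip":1,"x":0,"y":0,"z":1,"rx":0,"ry":0,"rz":0},{"grip":1,"x":0,"y":0,"z":0,"rx":0,"ry":0,"rz":0},{"grip":1,"x":0,"y":0,"z":0,"rx":0,"ry":0,"rz":0}]' 
python3 -m jog '[{"grip":1,"x":0,"y":0,"z":-8,"rx":0,"ry":0,"rz":0},{"grip":1,"x":0,"y":0,"z":-30,"rx":0,"ry":0,"rz":0},{"grip":1,"x":0,"y":0,"z":-35,"rx":0,"ry":0,"rz":0},{"grip":1,"x":0,"y":0,"z":-35,"rx":0,"ry":0,"rz":0},{"grip":1,"x":20,"y":0,"z":-30,"rx":0,"ry":0,"rz":0},{"grip":1,"x":35,"y":0,"z":0,"rx":0,"ry":0,"rz":0},{"grip":1,"x":35,"y":0,"z":0,"rx":0,"ry":0,"rz":0},{"grip":1,"x":35,"y":0,"z":0,"rx":0,"ry":0,"rz":0}]'
python3 -m jog '[{"grip":1,"x":35,"y":0,"z":0,"rx":0,"ry":0,"rz":0},{"grip":1,"x":35,"y":0,"z":0,"rx":0,"ry":0,"rz":0},{"grip":1,"x":35,"y":0,"z":0,"rx":0,"ry":0,"rz":0},{"grip":1,"x":35,"y":0,"z":0,"rx":0,"ry":0,"rz":0},{"grip":1,"x":0,"y":0,"z":0,"rx":0,"ry":0,"rz":0},{"grip":1,"x":0,"y":0,"z":0,"rx":0,"ry":0,"rz":0}]'
python3 - <<'E'
from h import *
rep()
from plant import *; import cv2
a=read_camera('top')['frame'][:,:,::-1];b=read_camera('scene')['frame'][:,:,::-1]
cv2.imwrite('pics/top14.png',a);cv2.imwrite('pics/sc14.png',b)
c=lambda im,x,y:cv2.resize(im[y:y+60,x:x+80],None,fx=5,fy=5,interpolation=cv2.INTER_CUBIC)
cv2.imwrite('pics/crop14.png',cv2.convertScaleAbs(np.vstack([np.hstack([c(a,120,140),c(a,320,150)]),np.hstack([c(b,280,245),c(b,147,110)])]),alpha=1.5))
E
```

```text
time: 12.92
eef_pos: [0.4704, -0.2885, 0.3042]
tcp_rot: [0.636, 0.772, -0.0, 0.0]
contact_force: [-3.1, 2.4, 10.0]
opening: -0.002
time: 13.58
eef_pos: [0.4458, -0.1646, 0.441]
tcp_rot: [0.637, 0.771, 0.0, 0.001]
contact_force: [1.5, 0.6, -0.2]
opening: 0.0
time: 14.08
eef_pos: [0.4192, -0.0267, 0.4403]
tcp_rot: [0.635, 0.773, 0.0, 0.0]
contact_force: [-0.3, -1.0, 0.9]
opening: -0.002
t 14.08 tip [ 0.4193 -0.0268  0.2673] f [-0.3 -1.   0.9] zaxis [ 0.001 -0.    -1.   ] yaw_y 11.2 open -0.0
```

View pics/top14.png

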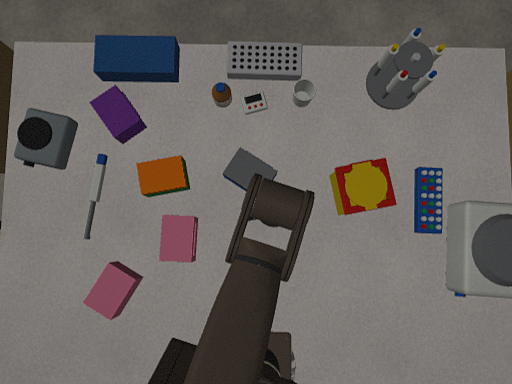

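View pics/crop14.png

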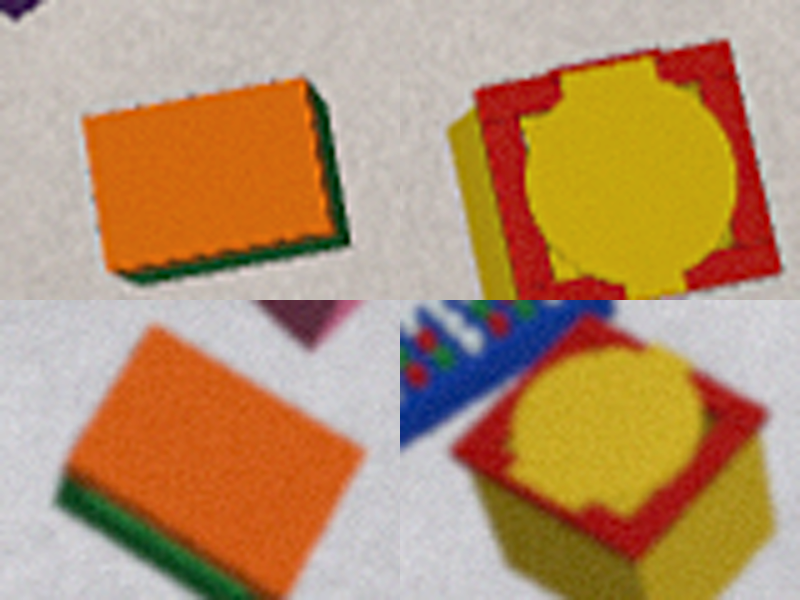

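View pics/sc14.png

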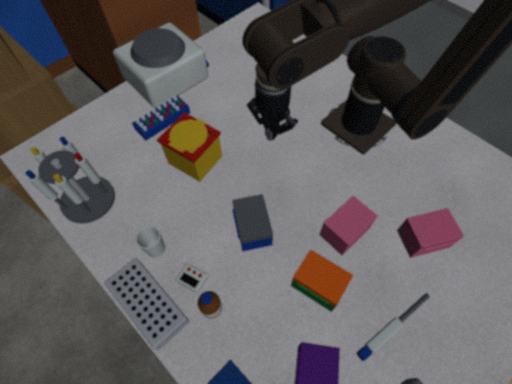

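```bash
python3 -c "
from plant import *
print(sign_off())"
```

```text
the job is handed in; nothing more can be done
None
```

Both the orange tip-box lid and the yellow bin flap are closed, and I handed the job in at about 14 s of the 64 s allowed. I pushed each one over from behind with the shut fingers, then pressed it down.

- **Tip-box lid:** it stopped firmly with the fingertips at 85.3 mm under about 8 N upward force; fully shut is 85 mm.
- **Bin flap:** it stopped with the fingertips at 131.3 mm when last measured under 5 N, and I then pressed to about 10 N; fully shut is 131 mm.
- **Last pictures (top and scene cameras):** both covers lie flat, and both containers look to be where they started. All the bystanders I could see were in place. In the top view the arm hid part of the spare box, but the scene view shows it shut and in place. The arm was clear of everything.

I judged the lid angles from the stopping heights and pictures, and the container positions by eye, so neither was measured directly. No check failed or disagreed.

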